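# Put the step block away in its slide-lid case

## Robot

A 6-joint arm with a two-finger parallel gripper is mounted at the origin on a cart in front of the work surface, level with it; the furniture and walls round the work are solid. World frame = base frame: x ahead of the robot, y to its left, z up, the work surface at z = 0. Lengths are in m, angles in degrees, forces in N, time in s.
With the tool pointing down it reaches from about 0.3 to 0.875 m from the base axis. Payload 4.2 kg.
Tool frame: the origin (TCP) lies where the fingers leave the gripper's body, on its centre line; the fingertips stand 73 mm ahead of it and the grasp point (between the pads) lies 54 mm ahead of it; z points along the fingers, y is the line along which they close (so a half turn about z gives the same grasp; the last joint's range is limited). The gripper opens to 85 mm and grips with 20 to 120 N. Pads are 22 mm wide; open, the fingers measure 114 mm over their backs; the gripper's body (76 mm by 85 mm) begins 54 mm behind the grasp point. The pads swing forward as they close: fully open they stand 13 mm farther back than shut.
Start: joints at [70.187, 18.312, 89.639, -0, 72.044, -1.146], TCP at [0.184, 0.545, 0.304] pointing down, gripper open.
Joint ranges: [-177.97, 177.97], [-48.28, 115.42], [12.27, 149.76], [-77.06, 257.06], [2.81, 150.46], [-146.56, 146.56]. Speed limits (degrees/s): [147.25, 147.25, 180, 180, 180, 180].

## Interface

Orientations are given as a 3x3 rotation matrix whose columns are the frame's x, y, z axes.
In Python, from bench import bot gives the robot as it stands.
- The arm moves only by the tool arm_command, never from a script. Its argument "increments" is a list of rows, each a list of 2 entries, a list of its own where there are three numbers: the shift along the tool's x, y, z in units of 25 mm (1.0 is 25 mm), then the turn, a rotation vector about the tool's x, y, z in units of 8 degrees (1.0 is 8 degrees). A call has 1 to 12 rows; each row shifts and turns the commanded pose from where the row before left it, along the tool's axes as they then stand; what a row does not reach is not made up. A row lasts 1/10 s, in which the tool goes at most 50 mm and 8.59 degrees, less where a joint would pass 70% of its speed; a pose out of reach is approached as far as the arm can. A call is refused whole if a number of a shift passes 1 or a number of a turn 1, either way. A call with a gripper value outside its range is refused whole. "gripper" is the opening, from -1 (shut) to 1 (fully open), so that 0 is half open, set as the call begins (left out, the last holds). The fingers move at their own pace and stop on an object; "newtons" is the grip in N (left out, the last holds). Time passes only in rows, so rows that do not move let the fingers close. It gives the time, the measured TCP pose, the force, the opening and the grip force at its end, in the units of the state.
- bot.get_obs(): the state, without advancing time (a new reading comes with each control period).
- bot.camera(name): name is "scene" or "top"; returns a dict with "pixels" (384x512x3 uint8, blue, green, red), "camera_matrix" (3x3 intrinsics, pixels), "k1" (the pictures are not rectified: a ray, as slopes to the right and down, at radius r is drawn at 1 + k1 r^2 times it, then the intrinsics apply), "rvec" (rotation vector, rad) and "tvec" (3), from world to camera coordinates, as OpenCV has them. Camera axes: x right, y down, z forward; pixel columns grow to the right and rows downward; lengths in m; the calibration is good to about 2 mm. A picture is of the moment at which its call begins. There is no depth.
- bot.job_done(): hands the job in; it is judged then, once.
The state is a dict: "clock": time; "qpos": joint angles; "dq": joint speeds; "joint_torque": joint torques, N m; "ee_pos": TCP position; "eef_rot": TCP orientation; "contact_force": force on the tool from outside, world axes, zero at the start; "ft_torque": the same for the moment, N m; "finger_gap": finger opening in m; "grasp_force": force on a finger pad.
Only numpy, scipy, OpenCV 4.12 (cv2) and the standard library are available. Lean on these libraries where they do the work, as an engineer would, in place of code of your own. Each camera call takes 0.05 s, during which the arm holds its last target. There are 200 camera calls.

## Task

The stepped calibration block has been left out on the bench. Slide the flat cover of the small low slide-lid case fully back, lay the block on its base, flat, on the floor of the open bay, and slide the cover fully shut again over it.

Things in the scene. Friction and masses are not known exactly. Their poses are not given: they have to be found in the camera images.
- step_block: Plain grey metal staircase-shaped calibration block, loose, 20 mm wide (its x), 80 mm long (y): five steps of 16 mm, 25 mm high at the -y end down to 5 mm at +y; 0.1 to 0.2 kg, balance point 11 mm from the middle towards the tall end. Origin: centre of its underside, z up. It lies flat on the table, its y to the robot's left within 25 degrees.
- case: Low grey slide-lid case, fixed, 204 (x) by 124 (y) by 47 mm high. Origin: centre of its underside; x, the slide, points away from the robot within 18 degrees. Its -x half is the bay: 92 (x) by 104 mm (y), centre x = -50 mm, y = 0, floor at z = 6 mm, walls 37 mm high, side lips 106 mm apart above. Its +x half is a closed black deck, top z = 36 mm, over which the cover slides.
- cover (a joint): Slide of the flat aluminium cover along the case's +x, in m: 0 = shut over the bay, 0.096 = fully back over the deck, bay all open. Captive in side grooves; starts shut or up to 25 mm ajar, moves with about 2 N, stays where left. Sheet 94 mm (x) by 114 mm (y), 4 mm thick, top 42 mm above the table.
- grip_bar (a point): Middle of the top of the black grip bar on the centre of the cover: 12 mm thick (case's x), 50 mm long (case's y), 22 mm high above the sheet; this point is 64 mm above the table. With the cover shut it lies at x = -49 mm, y = 0 of the case. Pinch it from above, fingers closing along the case's x.

How it is judged (in metres and radians):
On the way, in this order (a step that is already met when the one before it is completed fails the run):
1. the cover is slid back (at least 75 mm) (value of joint cover above 0.075 m), for 0.1 s.
2. the step block lies flat on the floor of the bay (x of step_block in the frame of case between -0.09 and -0.01 m and y of step_block in the frame of case between -0.04 and 0.04 m and z of step_block in the frame of case below 0.012 m and angle between step_block's own z axis and vertical below 0.17 rad), for 0.1 s.
3. the cover is shut (value of joint cover below 0.008 m), for 0.1 s.
At the end, for the whole second after the job is handed in: The cover is shut to within 8 mm, and the step block lies at rest inside the bay on its base, level within 10 degrees and within 6 mm of the bay's floor (all of step 2 and value of joint cover below 0.008 m and linear speed of step_block below 0.02 m/s); the robot touches nothing.
It also fails if it takes over 54 s, if anything falls off the work surface, if the arm or the gripper's body presses on something with over 40 N, if the wrist force passes 120 N, or if a joint passes its speed limit or range.

## Working session

There is one attempt and no reset: what is moved stays moved. The work goes in short steps, Python scripts to look and compute and a tool call to move; the robot and the scene stay as the last step left them, time stands still between calls to the robot, and variables do not carry over. Pictures are saved under pics/ and viewed, at most 10 in all, crops included, and the job is handed in when it is done.

Besides the shell and the picture viewer there is one more tool, called after "Call:" by a JSON object that holds its "fn" and its "kwargs", one argument or row to a line. arm_command: Moves the arm, as the interface text tells. Its arguments: {"type":"object","properties":{"increments":{"type":"array"},"gripper":{"type":"number"},"newtons":{"type":"number"}},"required":["increments"]}

```bash
mkdir -p pics
cat > h.py <<'E'
import numpy as np,cv2
from bench import bot
def snap(name,fn):
    c=bot.camera(name); cv2.imwrite('pics/'+fn+'.png',c['pixels'])
    np.savez('pics/'+fn+'.npz',**{k:np.array(v) for k,v in c.items()}); return c
def load(fn): return np.load('pics/'+fn+'.npz')
def ray(c,u,v):
    K=np.array(c['camera_matrix']);k=float(c['k1'])
    p=cv2.undistortPoints(np.array([[[u,v]]],float),K,np.array([k,0,0,0.]))[0,0]
    R=cv2.Rodrigues(np.array(c['rvec'],float).reshape(3))[0];t=np.array(c['tvec'],float).reshape(3)
    return -R.T@t, R.T@np.array([p[0],p[1],1])
def atz(c,u,v,z):
    o,d=ray(c,u,v); return o+d*(z-o[2])/d[2]
def proj(c,P):
    return cv2.projectPoints(np.array(P,float).reshape(-1,3),np.array(c['rvec'],float),np.array(c['tvec'],float),np.array(c['camera_matrix']),np.array([float(c['k1']),0,0,0.]))[0][:,0]
E
python3 - <<'E'
from h import *
np.set_printoptions(precision=4,suppress=True)
a=snap('scene','s0');b=snap('top','t0')
cv2.imwrite('pics/b0.png',cv2.resize(b['pixels'],(800,600),interpolation=cv2.INTER_CUBIC))
for c in(a,b):print(ray(c,256,192),c['k1'])
print(bot.get_obs())
E
```

```text
(array([ 0.0611, -0.5195,  0.6122]), array([ 0.5773,  0.5285, -0.6229])) -0.006320845091616722
(array([ 0.3392, -0.0688,  0.9923]), array([ 0.2333, -0.0009, -0.9725])) -0.017182054621017878
{'clock': 0.1, 'qpos': array([70.1859, 18.3479, 89.7013,  0.0013, 72.0419, -1.1462]), 'dq': array([-0.038 , -0.0839, -0.1203,  0.052 , -0.0198,  0.0091]), 'joint_torque': array([ -0.0002, -41.6408, -23.4703,   0.0001,   0.0048,   0.    ]), 'ee_pos': array([0.1839, 0.5445, 0.3032]), 'eef_rot': array([[-0.9474,  0.3201, -0.0006],
       [ 0.3201,  0.9474, -0.0015],
       [ 0.0001, -0.0016, -1.    ]]), 'contact_force': array([-0.4441,  0.4169,  0.437 ]), 'ft_torque': array([-0.0396, -0.0096, -0.0235]), 'grasp_force': 0.0, 'finger_gap': 0.0855344054140776}
```

View pics/s0.png

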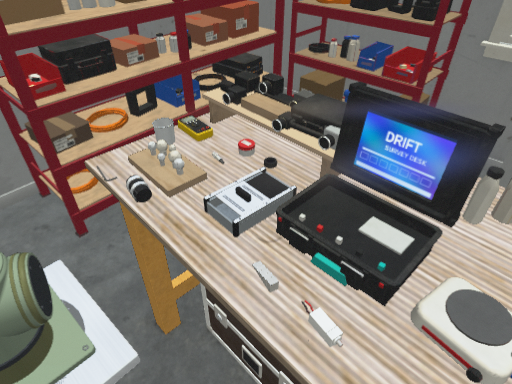

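View pics/b0.png

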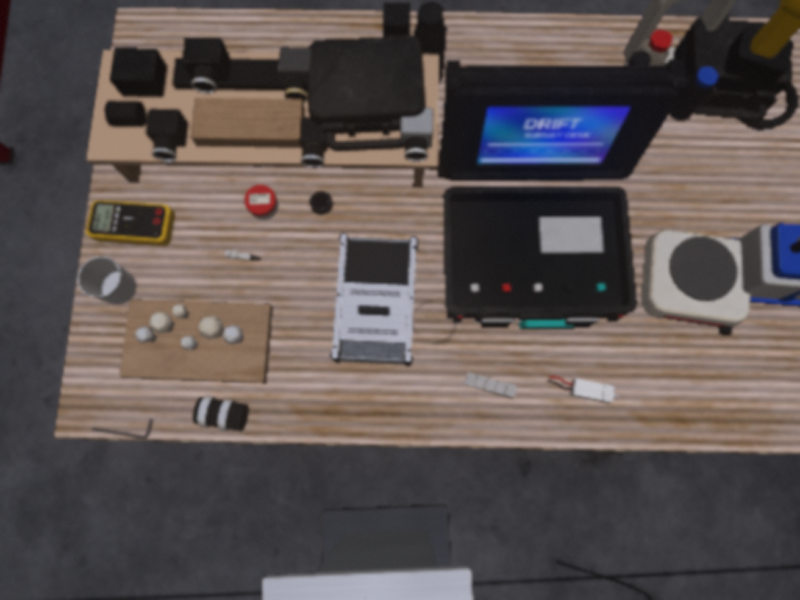

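The top view shows the case at about (375,300) and the block at about (490,384), both in the 800-px picture. The cover is ajar and an open instrument case stands on the right. I'll enlarge these.

Run:
```python
from h import *
b=load('t0')['pixels'];a=load('s0')['pixels']
A=cv2.resize(b[145:260,205:340],None,fx=5.9,fy=5.2,interpolation=cv2.INTER_CUBIC);cv2.imwrite('pics/c1.png',cv2.resize(b[145:260,205:340],None,fx=5,fy=5,interpolation=cv2.INTER_CUBIC))
cv2.imwrite('pics/c2.png',cv2.resize(a[160:300,195:315],None,fx=4,fy=4,interpolation=cv2.INTER_CUBIC))
```

```text
(no output)
```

View pics/c1.png

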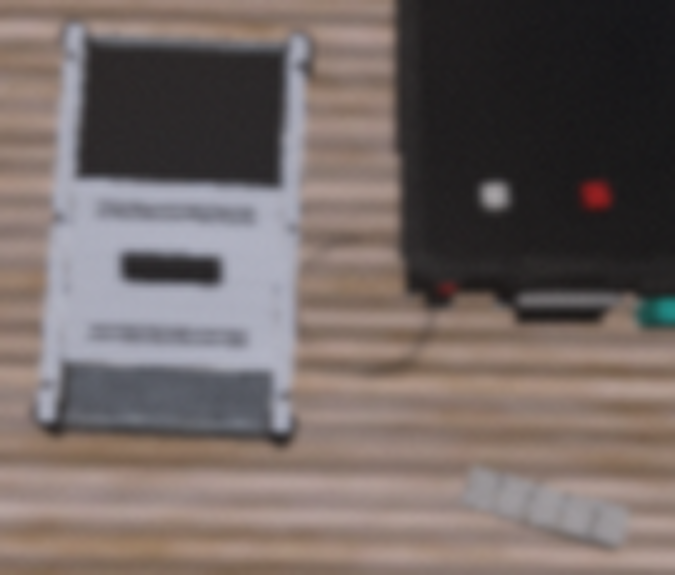

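View pics/c2.png

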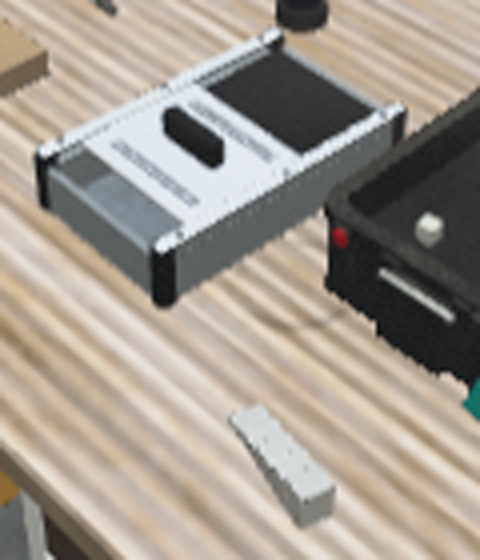

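```bash
cat >> h.py <<'E'
from scipy.optimize import least_squares
def T(p,P):
    c,s=np.cos(p[2]),np.sin(p[2]);P=np.array(P,float)
    return np.c_[p[0]+c*P[:,0]-s*P[:,1],p[1]+s*P[:,0]+c*P[:,1],P[:,2]]
def fit(obs,p0):
    f=lambda p:np.concatenate([(proj(c,T(p,P))-uv).ravel() for c,P,uv in obs])
    r=least_squares(f,p0,loss='soft_l1');return r.x,f(r.x).reshape(-1,2)
E
cat > m.py <<'E'
from h import *
np.set_printoptions(precision=4,suppress=True)
t=load('t0');s=load('s0')
U=lambda q,o,k:np.array(o)+(np.array(q)+.5)/k-.5
u1=lambda q:U(q,(205,145),5);u2=lambda q:U(q,(195,160),4)
a,b,h=.102,.062,.047
case,r=fit([(t,[[a,b,h],[a,-b,h],[-a,b,h],[-a,-b,h]],u1([[68,25],[307,35],[40,428],[290,438]])),
 (s,[[-a,b,h],[-a,-b,h],[a,-b,h],[-a,-b,0],[a,b,h]],u2([[38,150],[160,248],[405,108],[160,306],[280,32]]))],[.5,.05,0])
print(case,np.degrees(case[2]));print(r)
bl,r=fit([(t,[[.01,.04,.005],[-.01,.04,.005],[-.01,-.04,.0],[.01,-.04,.025]],u1([[474,464],[461,500],[615,548],[633,508]])),
 (s,[[-.01,-.04,0],[.01,-.04,0],[.01,-.04,.025],[.01,.04,.005],[-.01,.04,.005]],u2([[305,527],[334,512],[334,485],[260,402],[231,415]]))],[.37,-.1,0])
print(bl,np.degrees(bl[2]));print(r)
bar=atz(t,*u1([171,267]),.064);print(bar)
c=np.linalg.inv(np.array([[np.cos(case[2]),-np.sin(case[2])],[np.sin(case[2]),np.cos(case[2])]]))@(bar[:2]-case[:2]);print(c)
E
python3 m.py
```

```text
[ 0.5748 -0.0296 -0.0962] -5.513086171159556
[[ 0.0463 -0.1486]
 [ 0.5567  0.2274]
 [-0.6821 -1.8294]
 [-0.0856 -1.1676]
 [-0.8658  0.1247]
 [-0.1202  1.3878]
 [-0.0083  0.4249]
 [ 0.5068  1.2969]
 [-1.3273 -0.9975]]
[ 0.4303 -0.2085 -0.3393] -19.43859162247618
[[-0.3564 -0.1451]
 [ 0.1097  0.1991]
 [-0.4449  0.016 ]
 [-0.2802 -0.5387]
 [-0.9064  0.7238]
 [ 0.3205  0.7383]
 [ 0.8823 -0.1394]
 [ 0.3751 -0.0822]
 [-0.442  -0.1019]]
[ 0.5487 -0.0271  0.064 ]
[-0.0263  0.    ]
```

The fits hold up: residuals are about 1 px, and the bar sits at case x = -26 mm, y = 0, so the cover is about 23 mm ajar. I'll write a helper that gives tool-frame shifts.

```bash
cat >> h.py <<'E'
from scipy.spatial.transform import Rotation as Ro
def go(x,y,z,yaw):
    "shift (units of 25 mm, tool axes) then turn (units of 8 deg) to TCP xyz, tool y at yaw deg, pointing down"
    o=bot.get_obs();R=o['eef_rot'];a=np.radians(yaw)
    yy=np.array([np.cos(a),np.sin(a),0]);zz=np.array([0,0,-1.]);G=np.c_[np.cross(yy,zz),yy,zz]
    print('shift',np.round(R.T@(np.array([x,y,z])-o['ee_pos'])/.025,2),'turn',np.round(np.degrees(Ro.from_matrix(R.T@G).as_rotvec())/8,2),'| t',o['clock'],'F',np.round(o['contact_force'],1),'gap',round(o['finger_gap'],4),'q',np.round(o['qpos'],0),'p',np.round(o['ee_pos'],4))
E
python3 -c "
from h import *
go(.549,-.027,.2,-5.5)"
```

```text
shift [-21.15 -16.97   4.15] turn [-0.01  0.01  9.6 ] | t 0.1 F [-0.4  0.4  0.4] gap 0.0855 q [70. 18. 90.  0. 72. -1.] p [0.1839 0.5445 0.3032]
```

Call:
{"fn": "arm_command", "kwargs": {
  "increments": [
    [[-0.88,-0.71,0.17],[0,0,0]],
    [[-0.88,-0.71,0.17],[0,0,0]],
    [[-0.88,-0.71,0.17],[0,0,0]],
    [[-0.88,-0.71,0.17],[0,0,0]],
    [[-0.88,-0.71,0.17],[0,0,0]],
    [[-0.88,-0.71,0.17],[0,0,0]],
    [[-0.88,-0.71,0.17],[0,0,0]],
    [[-0.88,-0.71,0.17],[0,0,0]],
    [[-0.88,-0.71,0.17],[0,0,0]],
    [[-0.88,-0.71,0.17],[0,0,0]],
    [[-0.88,-0.71,0.17],[0,0,0]],
    [[-0.88,-0.71,0.17],[0,0,0]]
  ],
  "gripper": 0.1,
  "newtons": 40
}}

```text
clock: 1.3
ee_pos: [0.3663, 0.2573, 0.2525]
eef_rot: [[-0.947, 0.32, -0.0], [0.32, 0.947, -0.0], [0.0, -0.0, -1.0]]
contact_force: [0.7, -0.5, 0.9]
finger_gap: 0.0472
grasp_force: 0.0
```

Call:
{"fn": "arm_command", "kwargs": {
  "increments": [
    [[-0.88,-0.71,0.17],[0,0,0]],
    [[-0.88,-0.71,0.17],[0,0,0]],
    [[-0.88,-0.71,0.17],[0,0,0]],
    [[-0.88,-0.71,0.17],[0,0,0]],
    [[-0.88,-0.71,0.17],[0,0,0]],
    [[-0.88,-0.71,0.17],[0,0,0]],
    [[-0.88,-0.71,0.17],[0,0,0]],
    [[-0.88,-0.71,0.17],[0,0,0]],
    [[-0.88,-0.71,0.17],[0,0,0]],
    [[-0.88,-0.71,0.17],[0,0,0]],
    [[-0.88,-0.71,0.17],[0,0,0]],
    [[-0.88,-0.71,0.17],[0,0,0]]
  ]
}}

```text
clock: 2.5
ee_pos: [0.5482, -0.0289, 0.2013]
eef_rot: [[-0.947, 0.32, -0.001], [0.32, 0.947, 0.0], [0.001, -0.0, -1.0]]
contact_force: [0.3, -0.1, 1.0]
finger_gap: 0.0473
grasp_force: 0.0
```

Call:
{"fn": "arm_command", "kwargs": {
  "increments": [
    [[0,0,0],[0,0,0.96]],
    [[0,0,0],[0,0,0.96]],
    [[0,0,0],[0,0,0.96]],
    [[0,0,0],[0,0,0.96]],
    [[0,0,0],[0,0,0.96]],
    [[0,0,0],[0,0,0.96]],
    [[0,0,0],[0,0,0.96]],
    [[0,0,0],[0,0,0.96]],
    [[0,0,0],[0,0,0.96]],
    [[0,0,0],[0,0,0.96]],
    [[0,0,0],[0,0,0]]
  ]
}}

```text
clock: 3.6
ee_pos: [0.5477, -0.0278, 0.2015]
eef_rot: [[0.095, 0.995, -0.001], [0.995, -0.095, 0.0], [0.0, -0.001, -1.0]]
contact_force: [0.2, 1.1, -0.3]
finger_gap: 0.0474
grasp_force: 0.0
```

```bash
python3 -c "
from h import *
go(.549,-.027,.122,-5.5)
a=snap('scene','s1')['pixels']
cv2.imwrite('pics/c3.png',cv2.resize(a[90:290,160:400],None,fx=3,fy=3,interpolation=cv2.INTER_CUBIC))"
```

```text
shift [0.04 0.05 3.18] turn [-0.01 -0.    0.01] | t 3.6 F [ 0.2  1.1 -0.3] gap 0.0474 q [ -4.  21. 102.   0.  57.   1.] p [ 0.5477 -0.0278  0.2015]
```

View pics/c3.png

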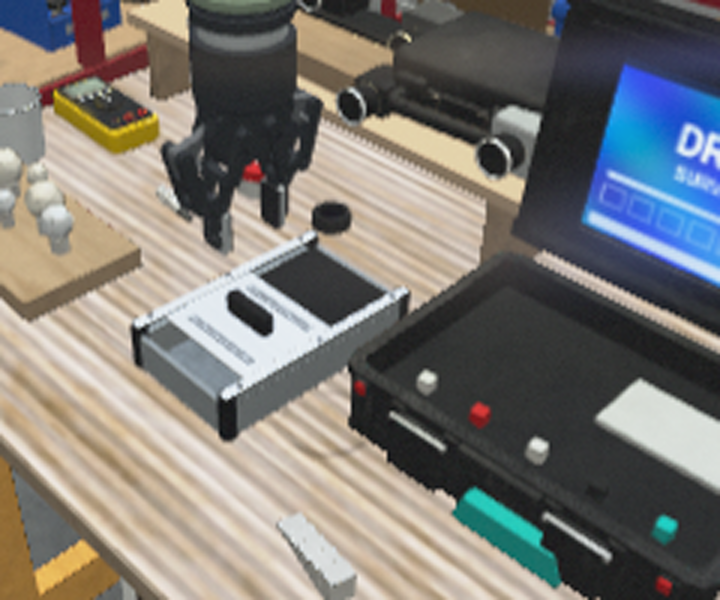

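The fingers, at about (215,240) and (275,215) in the crop, stand over the case and straddle the bar in line with the slide. I'll descend and pinch.

Call:
{"fn": "arm_command", "kwargs": {
  "increments": [
    [[0.02,0.02,0.8],[0,0,0]],
    [[0.02,0.02,0.8],[0,0,0]],
    [[0,0,0.6],[0,0,0]],
    [[0,0,0.5],[0,0,0]],
    [[0,0,0.45],[0,0,0]],
    [[0,0,0],[0,0,0]]
  ]
}}

```text
clock: 4.25
ee_pos: [0.5482, -0.0268, 0.1217]
eef_rot: [[0.094, 0.996, -0.003], [0.996, -0.094, 0.0], [0.0, -0.003, -1.0]]
contact_force: [-1.0, 0.1, 0.5]
finger_gap: 0.0473
grasp_force: 0.0
```

Call:
{"fn": "arm_command", "kwargs": {
  "increments": [
    [[0,0,0],[0,0,0]],
    [[0,0,0],[0,0,0]],
    [[0,0,0],[0,0,0]],
    [[0,0,0],[0,0,0]],
    [[0,0,0],[0,0,0]]
  ],
  "gripper": -1
}}

```text
clock: 4.75
ee_pos: [0.5495, -0.027, 0.124]
eef_rot: [[0.095, 0.995, 0.002], [0.995, -0.095, -0.0], [0.0, 0.002, -1.0]]
contact_force: [-0.5, 0.1, 4.4]
finger_gap: 0.0111
grasp_force: 42.9
```

Call:
{"fn": "arm_command", "kwargs": {
  "increments": [
    [[0,0,-0.06],[0,0,0]],
    [[0,0.3,0],[0,0,0]],
    [[0,0.4,0],[0,0,0]],
    [[0,0.4,0],[0,0,0]],
    [[0,0.4,0],[0,0,0]],
    [[0,0.4,0],[0,0,0]],
    [[0,0.4,0],[0,0,0]],
    [[0,0.3,0],[0,0,0]],
    [[0,0.2,0],[0,0,0]],
    [[0,0.15,0],[0,0,0]],
    [[0,0,0],[0,0,0]],
    [[0,0,0],[0,0,0]]
  ]
}}

```text
clock: 5.95
ee_pos: [0.6217, -0.0337, 0.1242]
eef_rot: [[0.095, 0.995, -0.002], [0.995, -0.095, 0.001], [0.0, -0.002, -1.0]]
contact_force: [-2.5, 2.5, -6.7]
finger_gap: 0.0108
grasp_force: 41.5
```

Call:
{"fn": "arm_command", "kwargs": {
  "increments": [
    [[0,0.1,0],[0,0,0]],
    [[0,0.1,0],[0,0,0]],
    [[0,0,0],[0,0,0]]
  ]
}}

```text
clock: 6.25
ee_pos: [0.6226, -0.0338, 0.1241]
eef_rot: [[0.095, 0.995, -0.013], [0.995, -0.095, 0.002], [0.0, -0.013, -1.0]]
contact_force: [-13.7, 4.5, 1.6]
finger_gap: 0.0107
grasp_force: 42.5
```

It's against the stop, and that position agrees with the case fit to 1 mm. I'll release, rise and head for the block.

Call:
{"fn": "arm_command", "kwargs": {
  "increments": [
    [[0,-0.15,0],[0,0,0]],
    [[0,0,0],[0,0,0]],
    [[0,0,0],[0,0,0]],
    [[0,0,-0.5],[0,0,0]],
    [[0,0,-1],[0,0,0]],
    [[0,0,-1],[0,0,0]],
    [[0,0,-1],[0,0,0]],
    [[0,0,-0.5],[0,0,0]],
    [[0,0,0],[0,0,0]]
  ],
  "gripper": 0.1
}}

```text
clock: 7.15
ee_pos: [0.6249, -0.0343, 0.2275]
eef_rot: [[0.095, 0.995, 0.006], [0.995, -0.095, -0.001], [0.0, 0.006, -1.0]]
contact_force: [-0.4, -0.3, -0.2]
finger_gap: 0.047
grasp_force: 0.0
```

```bash
python3 -c "
from h import *
go(.4266,-.2189,.18,-19.4)"
```

```text
shift [-8.11 -7.2   1.86] turn [ 0.04 -0.01  1.74] | t 7.15 F [-0.4 -0.3 -0.2] gap 0.047 q [-4. 26. 89. -0. 65.  1.] p [ 0.6249 -0.0343  0.2275]
```

Call:
{"fn": "arm_command", "kwargs": {
  "increments": [
    [[-0.81,-0.72,0],[0,0,0]],
    [[-0.81,-0.72,0],[0,0,0]],
    [[-0.81,-0.72,0],[0,0,0]],
    [[-0.81,-0.72,0],[0,0,0]],
    [[-0.81,-0.72,0],[0,0,0]],
    [[-0.81,-0.72,0.2],[0,0,0]],
    [[-0.81,-0.72,0.4],[0,0,0]],
    [[-0.81,-0.72,0.4],[0,0,0]],
    [[-0.81,-0.72,0.4],[0,0,0]],
    [[-0.81,-0.72,0.4],[0,0,0.87]],
    [[0,0,0],[0,0,0.87]],
    [[0,0,0],[0,0,0]]
  ]
}}

```text
clock: 8.35
ee_pos: [0.4242, -0.2187, 0.1785]
eef_rot: [[0.333, 0.943, -0.002], [0.943, -0.333, 0.001], [0.0, -0.002, -1.0]]
contact_force: [-0.3, -0.3, 0.2]
finger_gap: 0.047
grasp_force: 0.0
```

```bash
python3 -c "
from h import *
go(.4266,-.2189,.08,-19.4)
a=snap('scene','s2')['pixels'];b=snap('top','t2')['pixels']
A=cv2.resize(a[200:340,200:330],None,fx=4,fy=4,interpolation=cv2.INTER_CUBIC)[:,:400]
B=cv2.resize(b[150:262,200:320],None,fx=5,fy=5,interpolation=cv2.INTER_CUBIC)[:,-400:]
h=min(len(A),len(B));cv2.imwrite('pics/c4.png',np.hstack([A[:h],B[:h]]))"
```

```text
shift [0.02 0.1  3.94] turn [-0.02 -0.   -0.01] | t 8.35 F [-0.3 -0.3  0.2] gap 0.047 q [-29.  17. 112.   0.  51.  -9.] p [ 0.4242 -0.2187  0.1785]
```

View pics/c4.png

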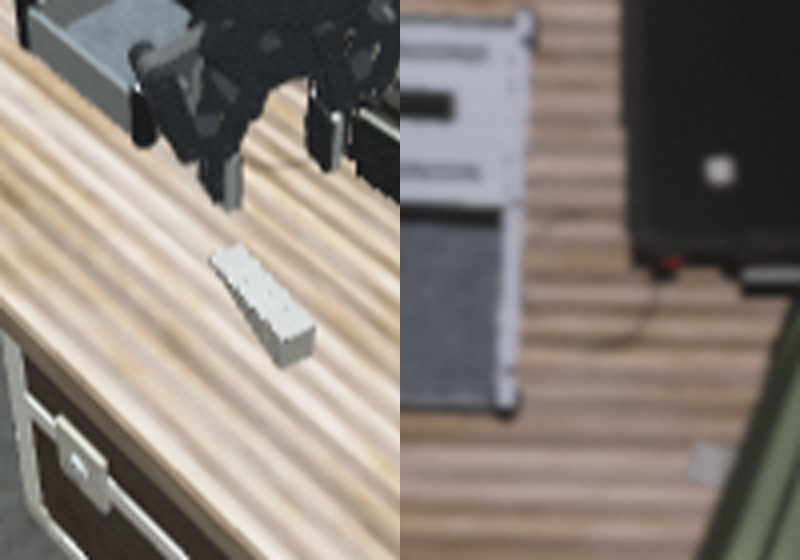

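The cover is fully back with the bay open, and the fingers (left panel, at about (225,195) and (325,160)) straddle the line of the block. I'll descend.

Call:
{"fn": "arm_command", "kwargs": {
  "increments": [
    [[0.02,0.1,0.9],[0,0,0]],
    [[0,0,0.9],[0,0,0]],
    [[0,0,0.9],[0,0,0]],
    [[0,0,0.6],[0,0,0]],
    [[0,0,0.4],[0,0,0]],
    [[0,0,0.2],[0,0,0]],
    [[0,0,0],[0,0,0]]
  ]
}}

```text
clock: 9.15
ee_pos: [0.4279, -0.2186, 0.0818]
eef_rot: [[0.331, 0.944, -0.0], [0.944, -0.331, 0.0], [0.0, -0.001, -1.0]]
contact_force: [1.0, -0.3, 0.5]
finger_gap: 0.047
grasp_force: 0.0
```

Call:
{"fn": "arm_command", "kwargs": {
  "increments": [
    [[0,0,0],[0,0,0]],
    [[0,0,0],[0,0,0]],
    [[0,0,0],[0,0,0]],
    [[0,0,0],[0,0,0]],
    [[0,0,0],[0,0,0]]
  ],
  "gripper": -1
}}

```text
clock: 9.65
ee_pos: [0.4281, -0.219, 0.083]
eef_rot: [[0.332, 0.943, 0.002], [0.943, -0.332, -0.001], [-0.0, 0.002, -1.0]]
contact_force: [-0.6, -0.2, 6.1]
finger_gap: 0.0184
grasp_force: 40.2
```

Call:
{"fn": "arm_command", "kwargs": {
  "increments": [
    [[0,0,-0.3],[0,0,0]],
    [[0,0,-0.7],[0,0,0]],
    [[0,0,-0.8],[0,0,0]],
    [[0,0,-0.8],[0,0,0]],
    [[0,0,-0.8],[0,0,0]],
    [[0,0,-0.6],[0,0,0]],
    [[0,0,-0.2],[0,0,0]],
    [[0,0,0],[0,0,0]]
  ],
  "newtons": 60
}}

```text
clock: 10.45
ee_pos: [0.4278, -0.2189, 0.1877]
eef_rot: [[0.332, 0.943, 0.001], [0.943, -0.332, -0.001], [-0.0, 0.001, -1.0]]
contact_force: [0.1, 0.2, -1.7]
finger_gap: 0.0183
grasp_force: 58.7
```

```bash
python3 -c "
from h import *
go(.5247,-.0355,.18,-5.5)
a=snap('scene','s3')['pixels']
cv2.imwrite('pics/c5.png',cv2.resize(a[140:290,190:340],None,fx=4,fy=4,interpolation=cv2.INTER_CUBIC))"
```

```text
shift [8.21 1.22 0.31] turn [ 0.01  0.   -1.74] | t 10.45 F [ 0.1  0.2 -1.7] gap 0.0183 q [-28.  16. 111.   0.  52.  -9.] p [ 0.4278 -0.2189  0.1877]
```

View pics/c5.png

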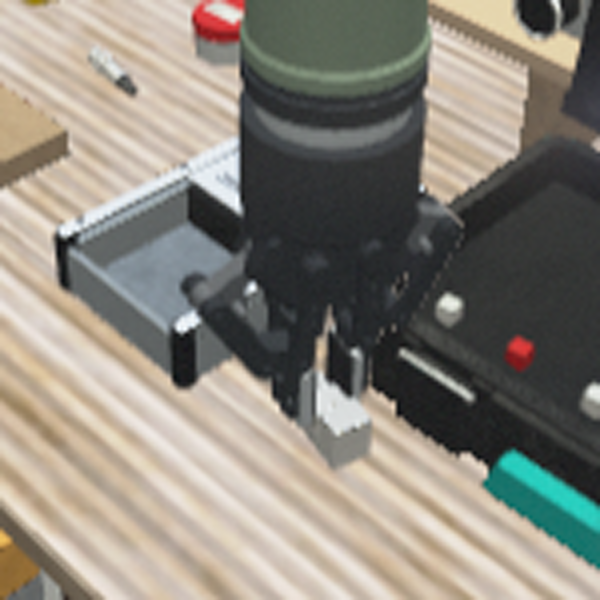

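The block is held between the pads, with its tall end at about (340,430), and looks level. The weight reading is 1.7 N. I'll carry it over the bay.

Call:
{"fn": "arm_command", "kwargs": {
  "increments": [
    [[0.6,0.09,0],[0,0,0]],
    [[0.8,0.12,0],[0,0,0]],
    [[0.85,0.13,0],[0,0,0]],
    [[0.85,0.13,0],[0,0,0]],
    [[0.85,0.13,0],[0,0,0]],
    [[0.85,0.13,0],[0,0,0]],
    [[0.85,0.13,0],[0,0,0]],
    [[0.85,0.12,0],[0,0,0]],
    [[0.85,0.12,0],[0,0,0]],
    [[0.6,0.09,0],[0,0,-0.5]],
    [[0.26,0.03,0],[0,0,-0.7]],
    [[0,0,0],[0,0,-0.54]]
  ]
}}

```text
clock: 11.7
ee_pos: [0.524, -0.0342, 0.1857]
eef_rot: [[0.09, 0.996, -0.003], [0.996, -0.09, 0.001], [0.0, -0.003, -1.0]]
contact_force: [-1.0, -0.1, -0.7]
finger_gap: 0.0179
grasp_force: 58.7
```

```bash
python3 -c "
from h import *
go(.5247,-.0355,.09,-5.5)
a=snap('scene','s4')['pixels']
cv2.imwrite('pics/c6.png',cv2.resize(a[110:260,180:330],None,fx=4,fy=4,interpolation=cv2.INTER_CUBIC))"
```

```text
shift [-0.05  0.04  3.83] turn [-0.02 -0.    0.04] | t 11.7 F [-1.  -0.1 -0.7] gap 0.0179 q [ -5.  20. 106.   0.  54.   0.] p [ 0.524  -0.0342  0.1857]
```

View pics/c6.png

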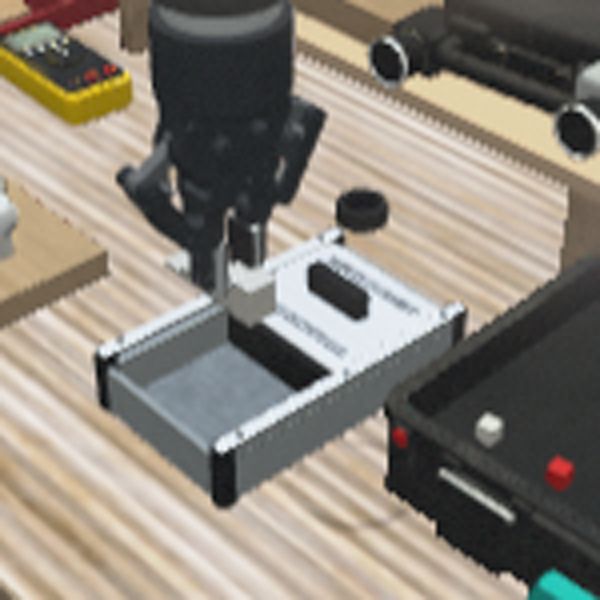

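Block hangs level over the open bay, its tall end at about (250,300). I'll lower it.

Call:
{"fn": "arm_command", "kwargs": {
  "increments": [
    [[-0.05,0.04,0.5],[0,0,0]],
    [[0,0,0.8],[0,0,0]],
    [[0,0,0.8],[0,0,0]],
    [[0,0,0.6],[0,0,0]],
    [[0,0,0.5],[0,0,0]],
    [[0,0,0.3],[0,0,0]],
    [[0,0,0.2],[0,0,0]],
    [[0,0,0.1],[0,0,0]],
    [[0,0,0],[0,0,0]]
  ]
}}

```text
clock: 12.65
ee_pos: [0.5252, -0.0365, 0.0922]
eef_rot: [[0.095, 0.995, 0.0], [0.995, -0.095, 0.0], [0.0, 0.0, -1.0]]
contact_force: [-0.0, -0.1, -1.1]
finger_gap: 0.0176
grasp_force: 58.8
```

Call:
{"fn": "arm_command", "kwargs": {
  "increments": [
    [[0,0,0.06],[0,0,0]],
    [[0,0,0.06],[0,0,0]],
    [[0,0,0],[0,0,0]]
  ]
}}

```text
clock: 12.95
ee_pos: [0.5251, -0.0365, 0.0893]
eef_rot: [[0.095, 0.995, 0.0], [0.995, -0.095, 0.0], [0.0, 0.0, -1.0]]
contact_force: [-0.2, -0.2, -0.5]
finger_gap: 0.0179
grasp_force: 58.7
```

Call:
{"fn": "arm_command", "kwargs": {
  "increments": [
    [[0,0,0.05],[0,0,0]],
    [[0,0,0],[0,0,0]]
  ]
}}

```text
clock: 13.15
ee_pos: [0.5252, -0.0365, 0.0891]
eef_rot: [[0.095, 0.995, 0.001], [0.995, -0.095, 0.0], [0.0, 0.001, -1.0]]
contact_force: [-1.8, 0.4, 7.1]
finger_gap: 0.0176
grasp_force: 59.7
```

Call:
{"fn": "arm_command", "kwargs": {
  "increments": [
    [[0,0,0],[0,0,0]],
    [[0,0,0],[0,0,0]],
    [[0,0,0],[0,0,0]],
    [[0,0,0],[0,0,0]]
  ],
  "gripper": -0.2,
  "newtons": 40
}}

```text
clock: 13.55
ee_pos: [0.5251, -0.0365, 0.0878]
eef_rot: [[0.095, 0.995, -0.0], [0.995, -0.095, 0.0], [0.0, -0.0, -1.0]]
contact_force: [0.1, 0.5, 0.0]
finger_gap: 0.0342
grasp_force: 0.0
```

Call:
{"fn": "arm_command", "kwargs": {
  "increments": [
    [[0,0,-0.3],[0,0,0]],
    [[0,0,-0.7],[0,0,0]],
    [[0,0,-0.8],[0,0,0]],
    [[0,0,-0.8],[0,0,0]],
    [[0,0,-0.8],[0,0,0]],
    [[0,0,-0.8],[0,0,0]],
    [[0,0,-0.3],[0,0,0]],
    [[0,0,0],[0,0,0]]
  ]
}}

```text
clock: 14.35
ee_pos: [0.5256, -0.0366, 0.2016]
eef_rot: [[0.095, 0.995, 0.003], [0.995, -0.095, -0.0], [0.0, 0.003, -1.0]]
contact_force: [0.4, 0.0, -0.1]
finger_gap: 0.0344
grasp_force: 0.0
```

```bash
python3 -c "
from h import *
go(.6235,-.034,.2,-5.5)
a=snap('scene','s5')['pixels']
cv2.imwrite('pics/c7.png',cv2.resize(a[150:250,190:310],None,fx=6,fy=6,interpolation=cv2.INTER_CUBIC))"
```

```text
shift [0.48 3.89 0.07] turn [ 0.02 -0.    0.  ] | t 14.35 F [ 0.4  0.  -0.1] gap 0.0344 q [ -5.  19. 105.   0.  56.   0.] p [ 0.5256 -0.0366  0.2016]
```

View pics/c7.png

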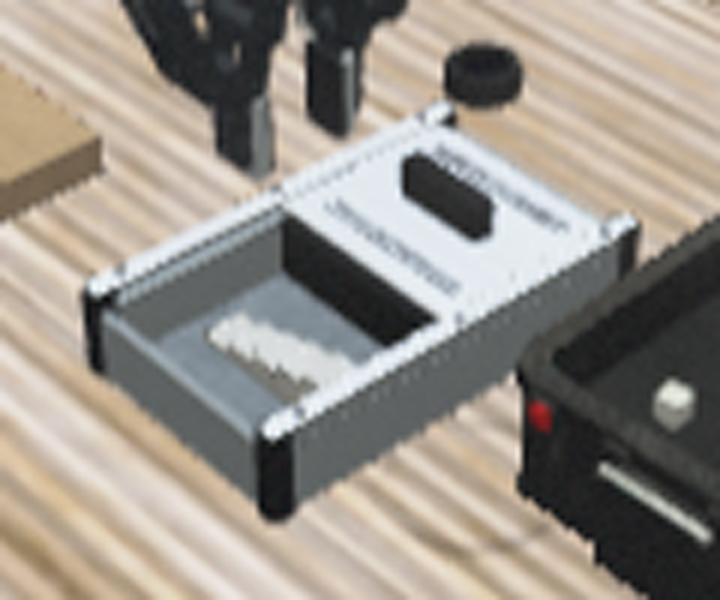

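Block lies flat on the bay floor ((210–350, 320–390) in the crop), and the cover is still fully back. I'll go back to the bar.

Call:
{"fn": "arm_command", "kwargs": {
  "increments": [
    [[0.08,0.6,0],[0,0,0]],
    [[0.1,0.8,0],[0,0,0]],
    [[0.1,0.8,0],[0,0,0]],
    [[0.1,0.8,0],[0,0,0]],
    [[0.1,0.6,0],[0,0,0]],
    [[0,0.25,0.5],[0,0,0]],
    [[0,0,0.8],[0,0,0]],
    [[0,0,0.7],[0,0,0]],
    [[0,0,0.6],[0,0,0]],
    [[0,0,0.42],[0,0,0]],
    [[0,0,0],[0,0,0]],
    [[0,0,0],[0,0,0]]
  ]
}}

```text
clock: 15.6
ee_pos: [0.6218, -0.0338, 0.1246]
eef_rot: [[0.095, 0.995, -0.001], [0.995, -0.095, 0.0], [0.0, -0.001, -1.0]]
contact_force: [0.7, -0.4, -0.4]
finger_gap: 0.0339
grasp_force: 0.0
```

Call:
{"fn": "arm_command", "kwargs": {
  "increments": [
    [[0,0,0],[0,0,0]],
    [[0,0,0],[0,0,0]],
    [[0,0,0],[0,0,0]],
    [[0,0,0],[0,0,0]],
    [[0,0,0],[0,0,0]]
  ],
  "gripper": -1
}}

```text
clock: 16.1
ee_pos: [0.6215, -0.0337, 0.1258]
eef_rot: [[0.095, 0.995, -0.001], [0.995, -0.095, 0.0], [0.0, -0.001, -1.0]]
contact_force: [-3.9, -0.2, 6.6]
finger_gap: 0.0105
grasp_force: 41.8
```

Pull back 96 mm (3.84 units), ending slightly over.

Call:
{"fn": "arm_command", "kwargs": {
  "increments": [
    [[0,-0.2,-0.04],[0,0,0]],
    [[0,-0.4,0],[0,0,0]],
    [[0,-0.45,0],[0,0,0]],
    [[0,-0.45,0],[0,0,0]],
    [[0,-0.45,0],[0,0,0]],
    [[0,-0.45,0],[0,0,0]],
    [[0,-0.45,0],[0,0,0]],
    [[0,-0.4,0],[0,0,0]],
    [[0,-0.3,0],[0,0,0]],
    [[0,-0.2,0],[0,0,0]],
    [[0,-0.1,0],[0,0,0]],
    [[0,0,0],[0,0,0]]
  ]
}}

```text
clock: 17.3
ee_pos: [0.5259, -0.0247, 0.1259]
eef_rot: [[0.095, 0.995, -0.001], [0.995, -0.095, -0.0], [-0.0, -0.001, -1.0]]
contact_force: [-0.5, -4.2, -1.9]
finger_gap: 0.0107
grasp_force: 40.8
```

Call:
{"fn": "arm_command", "kwargs": {
  "increments": [
    [[0,-0.08,0],[0,0,0]],
    [[0,-0.04,0],[0,0,0]],
    [[0,0,0],[0,0,0]]
  ]
}}

```text
clock: 17.6
ee_pos: [0.5254, -0.0247, 0.1259]
eef_rot: [[0.095, 0.995, 0.005], [0.995, -0.095, -0.001], [-0.0, 0.005, -1.0]]
contact_force: [6.0, -5.1, -7.9]
finger_gap: 0.0107
grasp_force: 40.2
```

Call:
{"fn": "arm_command", "kwargs": {
  "increments": [
    [[0,0,0],[0,0,0]],
    [[0,0,0],[0,0,0]],
    [[0,0,0],[0,0,0]],
    [[0,0,0],[0,0,0]],
    [[0,0,-0.4],[0,0,0]],
    [[0,0,-0.8],[0,0,0]],
    [[0,0,-0.8],[0,0,0]],
    [[0,0,-0.8],[0,0,0]],
    [[0,0,-0.8],[0,0,0]],
    [[0,0,-0.4],[0,0,0]],
    [[0,0,0],[0,0,0]],
    [[0,0,0],[0,0,0]]
  ],
  "gripper": -0.2
}}

```text
clock: 18.8
ee_pos: [0.5229, -0.0242, 0.2256]
eef_rot: [[0.095, 0.995, -0.001], [0.995, -0.095, 0.0], [0.0, -0.001, -1.0]]
contact_force: [0.2, 0.5, -0.5]
finger_gap: 0.0338
grasp_force: 0.0
```

```bash
python3 -c "
from h import *
go(.5254,-.0247,.226,-5.5)
a=snap('scene','s6')['pixels']
cv2.imwrite('pics/c8.png',cv2.resize(a[150:250,190:310],None,fx=6,fy=6,interpolation=cv2.INTER_CUBIC))"
```

```text
shift [-0.01  0.1  -0.02] turn [-0. -0.  0.] | t 18.8 F [ 0.2  0.5 -0.5] gap 0.0338 q [ -4.  17. 103.   0.  59.   2.] p [ 0.5229 -0.0242  0.2256]
```

View pics/c8.png

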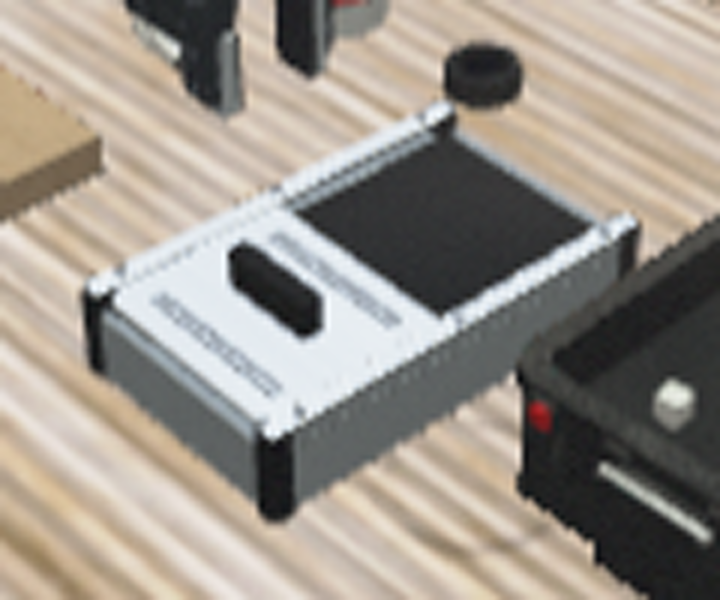

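The cover is shut flush (front edge (110,300)–(280,410)), and the gripper is clear.

```bash
python3 -c "
from bench import bot
print(bot.job_done())"
```

```text
the job is handed in; nothing more can be done
None
```

I handed the job in at about 19 s of the 54 s allowed: the block lies flat on the bay floor, the cover is shut over it and the gripper is clear; no verdict came back.

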